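# Mark and load the third bay of the divider rack

## Robot

A 6-joint arm with a two-finger parallel gripper is mounted at the origin on a cart in front of the work surface, level with it; the furniture and walls round the work are solid. World frame = base frame: x ahead of the robot, y to its left, z up, the work surface at z = 0. Lengths are in m, angles in degrees, forces in N, time in s.
With the tool pointing down it reaches from about 0.3 to 0.75 m from the base axis. Payload 8.5 kg.
Tool frame: the origin (TCP) lies at the centre of the arm's flange, where the gripper is bolted on; the fingertips stand 173 mm ahead of it and the grasp point (between the pads) lies env.pinch_z ahead of it (env.pinch_z is the distance from the TCP to the grasp point, in m); z points along the fingers, y is the line along which they close (so a half turn about z gives the same grasp; the last joint's range is limited). The gripper opens to 85 mm and grips with 20 to 120 N. Pads are 22 mm wide; open, the fingers measure 114 mm over their backs; the gripper's body (76 mm by 85 mm) begins 54 mm behind the grasp point. The pads swing forward as they close: fully open they stand 13 mm farther back than shut.
Start: joints at [-12.336, 21.807, 74.336, -0, 83.858, -12.336], TCP at [0.55, 0, 0.405] pointing down, gripper open.
Joint ranges: [-178.18, 178.18], [-50.72, 133.34], [12.68, 142.11], [-81.47, 261.47], [9.98, 163.14], [-165.26, 165.26]. Speed limits (degrees/s): [136.94, 136.94, 180, 180, 180, 180].

## Interface

Orientations are given as a 3x3 rotation matrix whose columns are the frame's x, y, z axes.
In Python, from rig import env, get_image, job, spotter gives the robot as it stands. The module is installed in compiled form; this text tells all that it offers.
- The arm moves only by the shell command python3 -m creep 'ROWS' [FORCE]. ROWS is text: rows parted by semicolons, each of 7 numbers parted by spaces: the turn, a rotation vector about the tool's x, y, z in units of 8 degrees (1.0 is 8 degrees), then the shift along the tool's x, y, z in units of 30 mm (1.0 is 30 mm), then the finger opening in mm, from 0 to 85.4. A call has 1 to 12 rows; each row is the pose to reach, as a shift and turn from the pose commanded when the call began, along the tool's axes at that moment; what a row does not reach only later rows make up. A row lasts 1/10 s, in which the tool goes at most 50 mm and 8.59 degrees, less where a joint would pass 70% of its speed; a pose out of reach is approached as far as the arm can. A call with a gripper value outside its range is refused whole. The fingers move at their own pace and stop on an object; FORCE is the grip in N (left out, the last holds). Time passes only in rows, so rows that repeat a pose let the fingers close. It gives the time, the measured TCP pose, the force, the opening and the grip force at its end, in the units of the state.
- env.observe(): the state, without advancing time (a new reading comes with each control period).
- get_image(name): name is "scene" or "side" or "wrist"; returns a dict with "image" (420x560x3 uint8, blue, green, red), "depth" (420x560 float32, m along the optical axis (not along the pixel's ray), 0 where there is no reading), "intrinsics" (3x3 intrinsics, pixels), "D" ([k1, k2, p1, p2, k3] as OpenCV has them; the pictures are not rectified), "view" (4x4, takes a point from world to camera coordinates). Camera axes: x right, y up, looking along -z (the intrinsics and any distortion apply to the point x, -y, -z); pixel columns grow to the right and rows downward; lengths in m; the calibration is good to about 2 mm. A picture is of the moment at which its call begins.
- job.close_job(): hands the job in; it is judged then, once.
Trained networks look in a picture, given as the dict that the camera call returned (one of the last four; its "shot" number tells which), for a name from the list of things; names that differ only in an ending like _2 or _b are one class to them, and where a whole thing is asked for, a point or a joint stands for the part that bears it (a point fixed in the world has none). Each returns a list of dicts, best first, with "p" (0 to 1); they miss things now and then, are a little off and sometimes report something else, mostly with a low value. They report only what shows in the picture. A call takes as long as a camera call. They do not tell look-alikes from the thing itself.
- spotter.boxes_of(label, picture): "xy" ([column, row] in pixels, amid what is visible of it).
The state is a dict: "time_s": time; "q": joint angles; "qvel": joint speeds; "joint_efforts": joint torques, N m; "position": TCP position; "tool_rot": TCP orientation; "ft_force": force on the tool from outside, world axes, zero at the start; "wrist_torque": the same for the moment, N m; "grip_width": finger opening in m; "gripper_force": force on a finger pad.
Only numpy, scipy, OpenCV 4.12 (cv2) and the standard library are available. Lean on these libraries where they do the work, as an engineer would, in place of code of your own. Each camera call takes 0.05 s, during which the arm holds its last target. There are 200 camera calls.

## Task

The divider rack on the bench has four gaps, counted from its red end. With a fingertip, run the yellow pointer along the rail until it stands over the middle of the third gap, then push the box of screws that stands in front of the rack, narrow end first, fully home against the back board of that same third gap. Only push, gently and without gripping: do not pick anything up or tip the box, and leave the brass elbow and the nut in the other gaps, the mug, the tape measure and the red screwdriver alone.

Things in the scene. Friction and masses are not known exactly. Their poses are not given: they have to be found in the camera images.
- rack: Light wooden divider rack, 336 mm long, fixed to the bench. Origin on the bench top in the middle of its open front; x points into the gaps (away from the robot), y along the rack to the left, z up. Five dividers 8 mm thick, 50 mm tall with rounded noses at x = 0, at y = -164, -82, 0, 82, 164 mm. No floor: the bench top runs through.
- gap_front (a point): Point on the bench at the mouth of the gap just left of the rack's middle (y = 41 mm of the rack). The four gaps are 74 mm wide, with middles at y = 123, 41, -41 and -123 mm of the rack. They end at the back board, whose front face is at x = 55 mm of the rack and which is 8 mm thick and 62 mm tall.
- rail_mid (a point): Middle of the steel rail, 10 mm round, which runs along the rack's y above the back board at x = 59 mm, z = 76 mm of the rack, between wooden end posts at y = -164 and 164 mm that are 89 mm tall.
- pointer: Yellow pointer that slides along the rail, axes as the rack's; origin in its middle, on the rail's axis (z = 76 mm). Slider block 24 mm long (y), top 10 mm above the origin; on it an upright fin, 8 mm thick along y, 24 mm wide along x, up to 55 mm above the origin. Starts near the rail's right end; travel 145 mm either side of the rack's middle. About 1.2 N of friction; it stays where it is left.
- red_end: Red painted end plate, 63 x 12 x 64 mm, fixed on the left or the right end of the rack (at y = 174 or -174 mm of the rack). The gaps are counted from this end. Origin: centre of its underside.
- grey_end: Grey painted end plate of the same size, on the other end of the rack.
- box: Cardboard box of screws, white and dark red, loose on the bench in front of the rack: 63 mm wide (its x), 95 mm long (its y), 49 mm tall. Origin: centre of its underside. Starts roughly with one narrow end to the rack. Home in a gap, one narrow end meets the back board and the other stands 40 mm out in front of the dividers.
- elbow: Brass pipe elbow, 59 x 59 x 35 mm, lying loose in one of the two outer gaps. Leave it there.
- nut: Rusty hex nut, 35 x 30 x 16 mm, lying loose in the other outer gap. Leave it there.
- mug: White enamel mug, 82 mm across, 91 mm tall, standing on the bench left of the rack. Leave it alone.
- tape: Yellow tape measure, 33 x 88 x 64 mm, on the bench to the right. Leave it alone.
- driver: Red screwdriver, 233 mm long, lying on the bench left of the box near the front edge. Leave it alone.
Not all that is in view belongs to the job. Of the things that look like the red_end, take the one that is farthest from the robot's base at the start.

How it is judged (in metres and radians):
On the way, in this order (a step that is already met when the one before it is completed fails the run):
1. the pointer stands over the middle of the third gap from the red end (within 15 mm) (((y of red_end in the frame of rack above 0 m and y of pointer in the frame of rack between -0.056 and -0.026 m) or (y of red_end in the frame of rack below 0 m and y of pointer in the frame of rack between 0.026 and 0.056 m))), for 0.3 s.
2. the box is fully home in that third gap, the pointer still over it (((y of red_end in the frame of rack above 0 m and y of pointer in the frame of rack between -0.056 and -0.026 m and y of box in the frame of rack between -0.053 and -0.029 m) or (y of red_end in the frame of rack below 0 m and y of pointer in the frame of rack between 0.026 and 0.056 m and y of box in the frame of rack between 0.029 and 0.053 m)) and x of box in the frame of rack between 0.0015 and 0.012 m and angle between the y axis of box and the x axis of rack, either way round below 0.12 rad and height (world z) of box below 0.005 m and angle between box's own z axis and vertical below 0.06 rad), for 0.2 s.
At the end, for the whole second after the job is handed in: The pointer stands within 15 mm of the middle of the third gap from the red end, and the box stands flat on the bench in that gap, its narrow end within 6 mm of the back board, square to the gap within 0.12 rad, at rest (all of step 2 and linear speed of box below 0.01 m/s); the robot touches nothing.
It fails at once if the box is lifted off the bench or tipped (height (world z) of box above 0.015 m or angle between box's own z axis and vertical above 0.3 rad).
It fails at once if the elbow or the nut is pushed about or taken out of its gap (moved more than 20 mm) (distance of any of elbow, nut from where it was at the start of the episode above 0.02 m).
It fails at once if the mug, the tape measure or the screwdriver is moved more than 20 mm (distance of any of mug, tape, driver from where it was at the start of the episode above 0.02 m).
It fails at once if the box or the pointer is gripped or pressed hard (fingers bear on it with over 30 N) (contact force between the fingers and box above 30 N or contact force between the fingers and pointer above 30 N).
It also fails if it takes over 67 s, if anything falls off the work surface, if the arm or the gripper's body presses on something with over 40 N, if the wrist force passes 120 N, or if a joint passes its speed limit or range.

## Working session

There is one attempt and no reset: what is moved stays moved. The work goes in short steps, Python scripts to look and compute and a shell command to move; the robot and the scene stay as the last step left them, time stands still between calls to the robot, and variables do not carry over. Pictures are saved under pics/ and viewed, at most 10 in all, crops included, and the job is handed in when it is done.

```bash
mkdir -p pics; cat > h.py <<'E'
import numpy as np, cv2
from rig import env,get_image,job,spotter
def w2p(P,d):
    V=np.array(d["view"]);c=(V[:3,:3]@np.atleast_2d(P).T).T+V[:3,3]
    c=c*[1,-1,-1]
    return cv2.projectPoints(c.reshape(-1,1,3),np.zeros(3),np.zeros(3),np.array(d["intrinsics"]),np.array(d["D"],float))[0].reshape(-1,2)
def ray(uv,d):
    V=np.array(d["view"]);n=cv2.undistortPoints(np.array(uv,float).reshape(-1,1,2),np.array(d["intrinsics"]),np.array(d["D"],float)).reshape(-1,2)
    r=np.c_[n[:,0],-n[:,1],-np.ones(len(n))]@V[:3,:3]
    return -V[:3,:3].T@V[:3,3], r
def atz(uv,z,d):
    o,r=ray(uv,d);return o+r*((z-o[2])/r[:,2:])
def dep(uv,d):
    o,r=ray(uv,d);uv=np.atleast_2d(uv).astype(int)
    return o+r*d["depth"][uv[:,1],uv[:,0]][:,None]
E
python3 - <<'E'
from h import *
print(env.pinch_z,env.observe())
for n in("scene","side"):
    d=get_image(n);cv2.imwrite(f"pics/{n}0.png",d["image"])
    for l in "rack pointer red_end grey_end box elbow nut mug tape driver".split():
        for b in spotter.boxes_of(l,d)[:3]:
            print(n,l,round(b["p"],2),np.round(b["xy"]),dep(b["xy"],d).round(3))
E
```

```text
0.1547 {'time_s': 0.0, 'q': array([-1.23342800e+01,  2.18420187e+01,  7.43862575e+01,  1.08505408e-03,
        8.38567161e+01, -1.23334023e+01]), 'qvel': array([-0.12102447,  0.04149372,  0.02975772, -0.061814  ,  0.02668145,
       -0.0021228 ]), 'joint_efforts': array([-1.00240642e-03, -4.48466885e+01, -2.31285810e+01, -2.87182611e-04,
        4.73836102e-03,  1.77242771e-05]), 'position': array([5.49956613e-01, 2.31843586e-05, 4.04093089e-01]), 'tool_rot': array([[ 1.76012600e-05,  9.99998956e-01, -1.44513299e-03],
       [ 9.99999944e-01, -1.71167676e-05,  3.35269686e-04],
       [ 3.35244600e-04, -1.44513881e-03, -9.99998900e-01]]), 'ft_force': array([ 0.50293129,  0.69069252, -0.27595951]), 'wrist_torque': array([-0.01133805, -0.00928113,  0.00679465]), 'gripper_force': 0.0, 'grip_width': 0.08510134655168584}
scene rack 0.84 [318. 215.] [[ 0.621 -0.172  0.028]]
scene pointer 0.77 [347. 215.] [[ 0.581 -0.27   0.1  ]]
scene red_end 0.96 [327. 278.] [[ 0.434 -0.308  0.043]]
scene red_end 0.87 [256. 276.] [[ 0.362 -0.174  0.031]]
scene red_end 0.56 [363. 254.] [[ 0.545 -0.335  0.04
[... 404 characters left out ...]
.295 0.139 0.011]]
side rack 0.7 [272. 182.] [[ 0.614 -0.181  0.051]]
side pointer 0.55 [300. 150.] [[ 0.582 -0.27   0.113]]
side red_end 0.88 [339. 258.] [[ 0.338 -0.039  0.046]]
side red_end 0.66 [327. 164.] [[ 0.529 -0.32   0.061]]
side red_end 0.56 [358. 226.] [[ 0.357 -0.165  0.035]]
side grey_end 0.95 [213. 223.] [[0.647 0.011 0.035]]
side box 0.68 [314. 215.] [[ 0.454 -0.127  0.048]]
side elbow 0.58 [236. 219.] [[ 0.613 -0.033  0.031]]
side nut 0.54 [311. 183.] [[ 0.557 -0.287  0.008]]
side mug 0.94 [200. 318.] [[0.499 0.218 0.011]]
side tape 0.74 [342. 154.] [[ 0.529 -0.408  0.049]]
side tape 0.47 [311. 210.] [[ 0.47  -0.142  0.047]]
side driver 0.76 [306. 346.] [[0.295 0.16  0.021]]
```

```bash
python3 - <<'E'
import cv2
a=cv2.imread("pics/scene0.png")[120:340,90:450];b=cv2.imread("pics/side0.png")[90:370,150:420]
cv2.imwrite("pics/c1.png",cv2.resize(a,None,fx=2.2,fy=2.2,interpolation=2));cv2.imwrite("pics/c2.png",cv2.resize(b,None,fx=2.1,fy=2.1,interpolation=2))
E
```

```text
(no output)
```

View pics/c1.png

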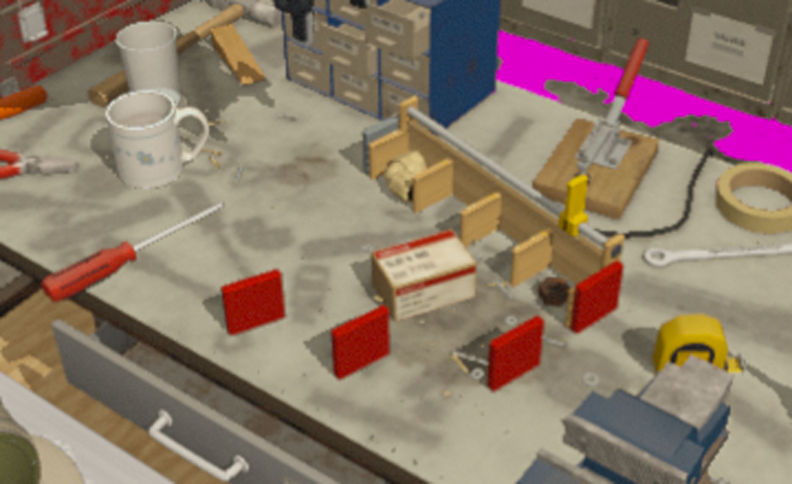

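View pics/c2.png

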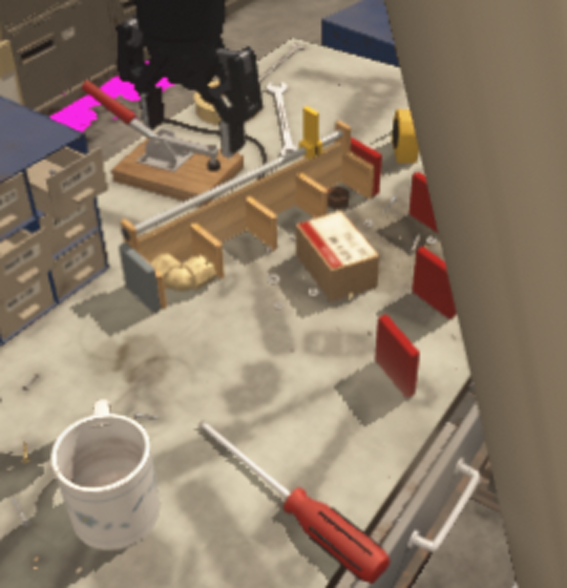

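The four red plates appear in the scene picture at about (205,257), (254,276), (324,280) and (361,254). The last one is fixed to the rack's right end and is farthest from the base (0.64 m against 0.53 m or less), and the crop shows it on the rack. The red end is therefore on the right, and the third gap is at rack y = +41 mm. Next I fit the rack, box and pointer poses from depth.

```bash
cat > fit.py <<'E'
from h import *
from scipy.optimize import least_squares
def cloud(names):
    P=[];C=[]
    for n in names:
        d=get_image(n);v,u=np.mgrid[0:420,0:560];uv=np.c_[u.ravel(),v.ravel()]
        m=d["depth"].ravel()>0;p=dep(uv[m],d);c=d["image"].reshape(-1,3)[m]
        k=(p[:,0]>.35)&(p[:,0]<.8)&(p[:,1]>-.42)&(p[:,1]<.12)&(p[:,2]<.16)&(p[:,2]>.006)
        P.append(p[k]);C.append(c[k])
    return P,C
B=[]
for y in(-.164,-.082,0,.082,.164): B.append(((.0295,y,.025),(.0295,.004,.025)))
B.append(((.059,0,.031),(.004,.168,.031)));B.append(((.059,0,.076),(.004,.164,.004)))
for s in(-1,1): B.append(((.0315,s*.174,.032),(.0315,.006,.032)));B.append(((.059,s*.164,.0445),(.005,.004,.0445)))
def sdf(q):
    r=[]
    for c,h in B:
        a=abs(q-np.array(c))-np.array(h);r.append(np.linalg.norm(np.maximum(a,0),axis=1)+np.minimum(a.max(1),0))
    return np.min(r,0)
def loc(p,s):
    c,n=np.cos(s[2]),np.sin(s[2]);e=p[:,:2]-s[:2]
    return np.c_[c*e[:,0]+n*e[:,1],-n*e[:,0]+c*e[:,1],p[:,2]]
def fitrack(p,s):
    for w in(.04,.015,.01):
        q=loc(p,s);k=(q[:,0]>-w)&(q[:,0]<.08)&(abs(q[:,1])<.195)&(q[:,2]>.012)&(q[:,2]<.09)
        s=least_squares(lambda t:sdf(loc(p[k],t)),s,loss="cauchy",f_scale=.002).x
    r=abs(sdf(loc(p[k],s)));return s,k.sum(),np.median(r)
def pointer(p,c,s):
    c=c.astype(int);k=(c[:,2]>150)&(c[:,1]>120)&(c[:,0]<60)&(p[:,2]>.09);q=loc(p[k],s)
    k=(abs(q[:,0]-.059)<.03)&(abs(q[:,1])<.16);return q[k]
def box(p,s):
    q=loc(p,s);k=(q[:,2]>.043)&(q[:,2]<.055)&(q[:,0]<.02)&(q[:,0]>-.17)&(abs(q[:,1])<.15)
    k&=~((q[:,0]>-.006)&(abs((q[:,1]+.041)%.082-.041)<.008))
    x=q[k][:,:2]; 
    m=np.median(x,0); x=x[np.linalg.norm(x-m,axis=1)<.075]
    return cv2.minAreaRect((x*1000).astype(np.float32)),len(x)
def box3(p,s):
    q=loc(p,s);r,_=box(p,s);m=np.array(r[0])/1000
    def f(t,x):
        c,n=np.cos(t[2]),np.sin(t[2]);e=x[:,:2]-t[:2]
        a=abs(np.c_[c*e[:,0]+n*e[:,1],-n*e[:,0]+c*e[:,1],x[:,2]-.0245])-[.0475,.0315,.0245]
        return np.linalg.norm(np.maximum(a,0),axis=1)+np.minimum(a.max(1),0)
    best=None
    for a0 in(-.3,0,.3):
        t=np.r_[m,a0]
        for w in(.02,.008):
            x=q[(abs(f(t,q))<w)&(q[:,2]>.01)&(q[:,0]<-.003)|((abs(f(t,q))<w)&(abs(q[:,2]-.049)<.004)&(abs(q[:,1]-t[1])<.034))]
            o=least_squares(f,t,args=(x,),loss="cauchy",f_scale=.002);t=o.x
        if best is None or o.cost/len(x)<best[1]:best=(t,o.cost/len(x),len(x))
    return best
E
python3 - <<'E'
from fit import *
N=("scene","side","wrist");P,C=cloud(N)
s0=np.array([.57,-.165,np.arctan2(-.09,.33)*-1*-1])
# yaw guess from end plates: grey(.62,.0) red(.53,-.33)
yv=np.array([.63,.0])-np.array([.54,-.33]);s0[2]=np.arctan2(-yv[0],yv[1])
for n,p in zip(N,P):
    if len(p)>300: print(n,len(p),fitrack(p,s0))
p=np.vstack(P);c=np.vstack(C);s,k,r=fitrack(p,s0);print("all",s,k,r);np.save("rack.npy",s)
for i in range(3):
    q=pointer(P[i],C[i],s)
    if len(q):print("ptr",N[i],len(q),np.percentile(q,[5,50,95],axis=0).round(4).tolist())
    try: print("box",box(P[i],s),box3(P[i],s))
    except Exception as e:print(e)
print(box3(p,s))
cv2.imwrite("pics/w0.png",get_image("wrist")["image"])
E
```

```text
scene 11188 (array([ 0.55809194, -0.15866823, -0.2780254 ]), np.int64(3975), np.float64(0.0017652951712256552))
side 10028 (array([ 0.56870624, -0.14621861, -0.27843407]), np.int64(3778), np.float64(0.0013258668309848402))
wrist 33166 (array([ 0.56036294, -0.1514662 , -0.28089015]), np.int64(10217), np.float64(0.0008343389712677056))
all [ 0.56022754 -0.15139953 -0.28051108] 17970 0.0010423354375842476
ptr scene 126 [[0.0544, -0.1125, 0.0927], [0.0642, -0.1106, 0.1142], [0.0766, -0.1065, 0.1318]]
box (((-70.70713806152344, -29.014122009277344), (65.9572982788086, 95.68113708496094), 74.30731201171875), 801) (array([-0.06995606, -0.02777837, -0.27068391]), np.float64(7.146797010823542e-07), 1310)
ptr side 8 [[0.0531, -0.1079, 0.1051], [0.0594, -0.1056, 0.1313], [0.0718, -0.1033, 0.1323]]
box (((-71.03670501708984, -28.104454040527344), (63.60604476928711, 97.10799407958984), 74.43839263916016), 677) (array([-0.07047583, -0.02909389, -0.26414225]), np.float64(4.0431144884143894e-07), 1081)
box (((-69.46833801269531, -27.860065460205078), (64.93293762207031, 95.5381088256836), 74.73169708251953), 2978) (array([-0.06960358, -0.02805454, -0.26840685]), np.float64(1.7007307376724352e-07), 3959)
(array([-0.06998392, -0.02805367, -0.26840428]), np.float64(3.401028693993658e-07), 6350)
```

View pics/w0.png

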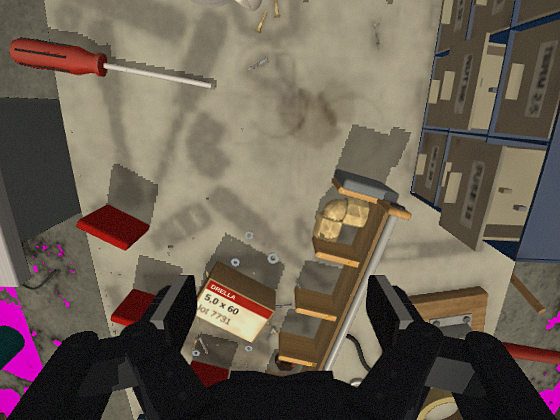

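```bash
python3 - <<'E'
from fit import *
s=np.load("rack.npy")
for n in("scene","side","wrist"):
    (p,),(c,)=cloud([n]);q=loc(p,s)
    for y in(-.082,0,.082):
        k=(abs(q[:,1]-y)<.02)&(abs(q[:,2]-.049)<.004)&(q[:,0]>-.0)&(q[:,0]<.045)
        if y<.05:k&=(q[:,0]>.005)
        print(n,y,k.sum(),np.percentile(q[k][:,1],[2,50,98]).round(4) if k.sum() else "")
    k=(abs(q[:,1])<.12)&(q[:,2]>.074)&(q[:,2]<.084)&(abs(q[:,0]-.06)<.03);print(" rail x",k.sum(),np.percentile(q[k][:,0],[5,50,95]).round(4) if k.sum() else "", q[k][:,2].max() if k.sum() else "")
    k=(abs(q[:,1])<.12)&(q[:,2]>.058)&(q[:,2]<.065)&(abs(q[:,0]-.06)<.02);print(" back x",k.sum(),np.percentile(q[k][:,0],[5,50,95]).round(4) if k.sum() else "")
    for sg in(-1,1):
        k=(sg*q[:,1]>.13)&(abs(q[:,0]-.03)<.05)&(abs(q[:,2]-.062)<.006);print(" plate top",sg,k.sum(),np.percentile(abs(q[k][:,1]),[3,50,97]).round(4) if k.sum() else "")
E
```

```text
scene -0.082 53 [-0.0873 -0.0836 -0.077 ]
scene 0 45 [-0.0059 -0.0015  0.0039]
scene 0.082 44 [0.076  0.0801 0.0871]
 rail x 318 [0.056  0.0629 0.0688] 0.08398087787223796
 back x 235 [0.0605 0.064  0.0701]
 plate top -1 212 [0.1347 0.1748 0.2637]
 plate top 1 137 [0.134  0.1682 0.1789]
side -0.082 42 [-0.0859 -0.0802 -0.0772]
side 0 45 [-0.0037  0.0023  0.0056]
side 0.082 49 [0.078  0.0836 0.0867]
 rail x 315 [0.0573 0.0625 0.0673] 0.08372600584404521
 back x 243 [0.0599 0.0632 0.0687]
 plate top -1 138 [0.1354 0.1689 0.2635]
 plate top 1 176 [0.1343 0.1733 0.1806]
wrist -0.082 174 [-0.0854 -0.0794 -0.0767]
wrist 0 206 [-0.0039  0.0019  0.0043]
wrist 0.082 230 [0.079  0.0838 0.0869]
 rail x 1164 [0.0619 0.0648 0.0702] 0.08334094361333094
 back x 749 [0.0626 0.0644 0.0675]
 plate top -1 0 
 plate top 1 869 [0.1352 0.1729 0.1798]
```

```bash
cat >> fit.py <<'E'
def plan(x,y,z,dyaw=0):
    """rack-frame xy of tool axis, TCP z; tool x dir at yaw dyaw(deg) from rack y; prints units from now"""
    s=np.load("rack.npy");o=env.observe();c,n=np.cos(s[2]),np.sin(s[2])
    t=np.array([s[0]+c*x-n*y,s[1]+n*x+c*y,z]);R=o["tool_rot"]
    a=np.degrees(np.arctan2(R[1,0],R[0,0]));want=90+np.degrees(s[2])+dyaw
    print("t",o["time_s"],"rack now",loc(o["position"][None],s).round(4),"shift u",(R.T@(t-o["position"])/.03).round(2),"turn z u",-(((want-a+180)%360)-180)/8, "F",o["ft_force"].round(1))
E
python3 - <<'E'
from fit import *
s=np.load("rack.npy");s[:2]+=.0045*np.array([np.cos(s[2]),np.sin(s[2])]);np.save("rack.npy",s);print(s)
plan(.059,-.150,.275)
E
```

```text
[ 0.56455165 -0.15264534 -0.28051108]
t 1.45 rack now [[-0.0563  0.1426  0.4047]] shift u [-10.44   0.99   4.32] turn z u 2.0091778650911643 F [-0.  -0.1  0.9]
```

```bash
python3 -m creep '0 0 1 -2 0.2 0 0; 0 0 2 -3.5 0.4 0 0; 0 0 2.01 -5 0.6 0 0; 0 0 2.01 -6.5 0.8 0 0; 0 0 2.01 -8 0.9 0 0; 0 0 2.01 -9.4 1 0 0; 0 0 2.01 -10.44 1 0 0; 0 0 2.01 -10.44 1 1.3 0; 0 0 2.01 -10.44 1 2.6 0; 0 0 2.01 -10.44 1 3.6 0; 0 0 2.01 -10.44 1 4.3 0; 0 0 2.01 -10.44 1 4.3 0' 20
python3 - <<'E'
from fit import *
plan(.059,-.150,.275)
s=np.load("rack.npy")
for n in("scene","side","wrist"):
    d=get_image(n);print(n,[(round(b["p"],2),dep(b["xy"],d).round(3)) for b in spotter.boxes_of("pointer",d)[:2]])
P,C=cloud(("scene","side","wrist"))
for p,c in zip(P,C):
    q=pointer(p,c,s);print(len(q),np.percentile(q,[5,50,95],axis=0).round(4).tolist() if len(q) else "")
cv2.imwrite("pics/w1.png",np.hstack([get_image("scene")["image"][150:350,230:450],get_image("side")["image"][100:300,200:420],]))
E
```

```text
time_s: 2.65
position: [0.5797, -0.3131, 0.2725]
tool_rot: [[0.277, 0.961, -0.005], [0.961, -0.277, 0.004], [0.002, -0.006, -1.0]]
ft_force: [-0.4, 0.5, -0.0]
grip_width: 0.0
gripper_force: 0.0
t 2.65 rack now [[ 0.0589 -0.15    0.2725]] shift u [-0.    0.   -0.08] turn z u -0.0020847354294275533 F [-0.4  0.5 -0. ]
scene [(0.55, array([[ 0.585, -0.271,  0.085]]))]
side [(0.56, array([[ 0.58 , -0.271,  0.11 ]]))]
wrist [(0.84, array([[ 0.596, -0.27 ,  0.117]])), (0.69, array([[ 0.544, -0.321,  0.064]]))]
1 [[0.056, -0.1131, 0.1214], [0.056, -0.1131, 0.1214], [0.056, -0.1131, 0.1214]]
8 [[0.0515, -0.1077, 0.1292], [0.058, -0.1065, 0.1314], [0.0664, -0.1038, 0.1334]]
596 [[0.0538, -0.1089, 0.1302], [0.0639, -0.106, 0.1314], [0.0724, -0.1041, 0.1323]]
```

View pics/w1.png

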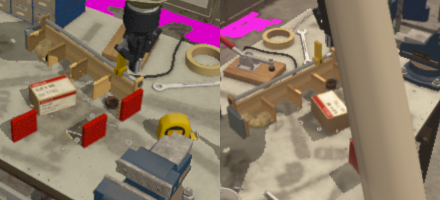

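The closed fingertips stand just right of the yellow fin, which is at rack y of about -107 mm. Pushing it left now.

```bash
python3 -m creep '0 0 0 0.6 0.1 0 0; 0 0 0 0.8 0.1 0 0; 0 0 0 1 0.1 0 0; 0 0 0 1.3 0.1 0 0; 0 0 0 1.7 0.1 0 0; 0 0 0 2.1 0.1 0 0; 0 0 0 2.5 0.1 0 0; 0 0 0 2.9 0.1 0 0; 0 0 0 3.3 0.1 0 0; 0 0 0 3.7 0.1 0 0; 0 0 0 4.1 0.1 0 0; 0 0 0 4.4 0.1 0 0' && python3 -m creep '0 0 0 0.3 0 0 0; 0 0 0 0.6 0 0 0; 0 0 0 0.8 0 0 0; 0 0 0 1 0 0 0; 0 0 0 1.1 0 0 0; 0 0 0 1.1 0 0 0'
python3 - <<'E'
from fit import *
plan(.059,.026,.275)
s=np.load("rack.npy")
P,C=cloud(("scene","side","wrist"))
for p,c in zip(P,C):
    q=pointer(p,c,s);print(len(q),np.percentile(q,[5,50,95],axis=0).round(4).tolist() if len(q) else "")
E
```

```text
time_s: 4.4
position: [0.6197, -0.186, 0.2757]
tool_rot: [[0.277, 0.961, -0.0], [0.961, -0.277, 0.0], [0.0, -0.0, -1.0]]
ft_force: [-0.6, -1.9, 0.6]
grip_width: 0.0001
gripper_force: 0.7
time_s: 5.0
position: [0.6287, -0.1551, 0.2757]
tool_rot: [[0.277, 0.961, 0.0], [0.961, -0.277, 0.0], [0.0, 0.0, -1.0]]
ft_force: [-0.4, -0.4, 0.1]
grip_width: 0.0003
gripper_force: 0.0
t 5.0 rack now [[0.0623 0.0154 0.2757]] shift u [ 0.35 -0.11  0.02] turn z u 0.001240853289033339 F [-0.4 -0.4  0.1]
0 
12 [[0.052, 0.0286, 0.1298], [0.06, 0.0308, 0.1315], [0.0653, 0.0336, 0.1329]]
94 [[0.0539, 0.0312, 0.1303], [0.0646, 0.0333, 0.1313], [0.0722, 0.0344, 0.1324]]
```

```bash
python3 -m creep '0 0 0 0.15 0 0 0; 0 0 0 0.28 0 0 0; 0 0 0 0.28 0 0 0; 0 0 0 -0.3 0 0 0;0 0 0 -0.8 -0.6 0 0; 0 0 0.5 -1.6 -1.7 0 20; 0 0 1 -2.4 -3 0 40; 0 0 1.9 -3.2 -4.3 0 40; 0 0 1.93 -3.45 -5.1 0 40; 0 0 1.93 -3.45 -5.1 0 40'
python3 - <<'E'
from fit import *
s=np.load("rack.npy")
P,C=cloud(("scene","side","wrist"))
for p,c in zip(P,C):
    q=pointer(p,c,s);print(len(q),np.percentile(q,[5,50,95],axis=0).round(4).tolist() if len(q) else "")
    try:print(box3(p,s))
    except Exception as e:print(e)
plan(-.091,-.088,.19,-15.4)
E
```

```text
time_s: 6.15
position: [0.4502, -0.2135, 0.276]
tool_rot: [[0.525, 0.851, -0.001], [0.851, -0.525, 0.001], [-0.0, -0.001, -1.0]]
ft_force: [-0.9, 0.1, 0.6]
grip_width: 0.0402
gripper_force: 0.0
0 
(array([-0.07428531, -0.02770152, -0.27073568]), np.float64(6.942565641688493e-07), 1195)
8 [[0.0505, 0.0343, 0.1019], [0.056, 0.0413, 0.1317], [0.0637, 0.0432, 0.1322]]
(array([-0.07527266, -0.02910702, -0.26862693]), np.float64(4.253321238785088e-07), 1071)
0 
(array([-0.0739496 , -0.02859046, -0.26295973]), np.float64(1.935212294147918e-07), 14356)
t 6.3 rack now [[-0.0902 -0.089   0.276 ]] shift u [ 0.02 -0.04  2.87] turn z u -0.008029417649879633 F [-0.1 -0.1 -0. ]
```

```bash
python3 -m creep '0 0 0 0 0 1 40; 0 0 0 0 0 2 40; 0 0 0 0 0 2.6 40; 0 0 0 0 0 2.85 40; 0 0 0 0 0 2.85 40;0 0 0 0.3 0 2.85 40; 0 0 0 0.5 0 2.85 40; 0 0 0 0.6 0 2.85 40' && python3 -m creep '0 0 -0.1 0.15 -0.03 0 40; 0 0 -0.25 0.35 -0.06 0 40; 0 0 -0.45 0.6 -0.1 0 40; 0 0 -0.65 0.85 -0.14 0 40; 0 0 -0.9 1.1 -0.18 0 40; 0 0 -1.15 1.35 -0.23 0 40; 0 0 -1.4 1.6 -0.27 0 40; 0 0 -1.6 1.85 -0.31 0 40; 0 0 -1.8 2.1 -0.35 0 40; 0 0 -1.93 2.25 -0.39 0 40; 0 0 -1.93 2.31 -0.39 0 40; 0 0 -1.93 2.31 -0.39 0 40'
python3 - <<'E'
from fit import *
s=np.load("rack.npy")
P,C=cloud(("scene","side","wrist"))
for p,c in zip(P,C):
    try:print(box3(p,s))
    except Exception as e:print(e)
plan(-.078,-.0015,.19)
E
```

```text
time_s: 7.1
position: [0.4628, -0.1965, 0.191]
tool_rot: [[0.522, 0.853, 0.001], [0.853, -0.522, -0.001], [-0.0, 0.002, -1.0]]
ft_force: [-0.6, -0.2, 0.2]
grip_width: 0.0402
gripper_force: 0.0
time_s: 8.3
position: [0.4885, -0.1316, 0.19]
tool_rot: [[0.277, 0.961, -0.001], [0.961, -0.277, 0.001], [0.001, -0.001, -1.0]]
ft_force: [0.4, -0.0, -0.4]
grip_width: 0.0398
gripper_force: 0.0
(array([-0.079034  ,  0.04127119, -0.00295311]), np.float64(8.792420739414611e-07), 527)
(array([-0.07939801,  0.04030418,  0.00306529]), np.float64(4.744711093993928e-07), 1280)
(array([-0.07917473,  0.04082156, -0.00227973]), np.float64(2.427664247951911e-07), 37485)
t 8.45 rack now [[-0.0789 -0.0012  0.19  ]] shift u [-0.01  0.03 -0.  ] turn z u -0.003817016659738215 F [ 0.2  0.1 -1.1]
```

```bash
python3 -m creep '0 0 0 -0.3 0 0 40; 0 0 0 -0.7 0 0 40; 0 0 0 -0.7 0 -1 40; 0 0 1 -0.7 0 -2 30; 0 0 2 -0.5 -0.5 -2.2 30; 0 0 3 -0.2 -1.1 -2.2 30; 0 0 4 0.2 -1.7 -2.2 30; 0 0 5 0.6 -2.2 -2.2 30; 0 0 6 1 -2.6 -2.2 30; 0 0 7 1.41 -2.63 -2.2 30; 0 0 8 1.41 -2.63 -2.2 30; 0 0 9 1.41 -2.63 -2.2 30' && python3 -m creep '0 0 1 0 0 0 30; 0 0 2 0 0 0 30; 0 0 2.25 0 0 0 30; 0 0 2.25 0 0 0 30'
python3 - <<'E'
from fit import *
s=np.load("rack.npy")
plan(-.158,.041,.19,-90)
N=("scene","side","wrist")
P,C=cloud(N)
for p,c in zip(P,C):
    q=pointer(p,c,s);print(len(q),np.percentile(q,[5,50,95],axis=0).round(4).tolist() if len(q) else "")
    try:print(box3(p,s))
    except Exception as e:print(e)
cv2.imwrite("pics/w2.png",np.hstack([get_image("side")["image"][90:390,150:420],get_image("wrist")["image"][::1,::1][60:360]]))
E
```

```text
time_s: 9.65
position: [0.4243, -0.0701, 0.2563]
tool_rot: [[1.0, 0.028, 0.0], [0.028, -1.0, -0.0], [0.0, 0.0, -1.0]]
ft_force: [-0.2, -0.4, -0.4]
grip_width: 0.03
gripper_force: 0.0
time_s: 10.05
position: [0.4243, -0.0703, 0.2562]
tool_rot: [[0.961, -0.278, 0.0], [-0.278, -0.961, -0.0], [0.0, 0.0, -1.0]]
ft_force: [0.6, -0.6, 0.1]
grip_width: 0.0298
gripper_force: 0.0
t 10.05 rack now [[-0.1575  0.0403  0.2562]] shift u [-0.02 -0.02  2.21] turn z u -0.008095467283876445 F [ 0.6 -0.6  0.1]
110 [[0.0487, 0.0333, 0.0944], [0.0587, 0.0357, 0.1143], [0.0693, 0.04, 0.1313]]
(array([-0.07904079,  0.04177824, -0.00256503]), np.float64(7.015781654211616e-07), 1180)
8 [[0.0487, 0.0362, 0.1041], [0.0562, 0.0401, 0.1311], [0.0638, 0.0436, 0.1327]]
(array([-0.07957373,  0.04034631,  0.00202448]), np.float64(3.672688264475228e-07), 1093)
0 
(array([-0.07872671,  0.04173656, -0.0078872 ]), np.float64(2.008014031258748e-07), 18916)
```

View pics/w2.png

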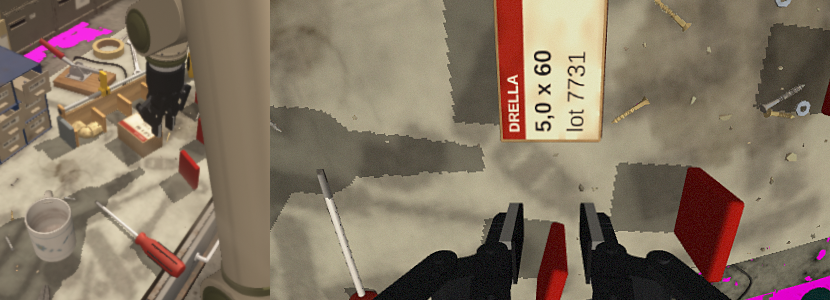

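The view shows the box straight ahead and a loose red plate beneath or behind the fingers at wrist pixel (282,310). I check where it is before going down.

```bash
python3 - <<'E'
from fit import *
s=np.load("rack.npy");d=get_image("wrist");im=d["image"].astype(int)
v,u=np.mgrid[0:420,0:560];m=(im[...,2]>90)&(im[...,1]<50)&(im[...,0]<60)&(d["depth"]>0)
for a,b in((220,330),(380,520)):
    k=m&(u>a)&(u<b)&(v>200);q=loc(dep(np.c_[u[k],v[k]],d),s);print(len(q),np.percentile(q,[2,50,98],axis=0).round(3).tolist())
for n in("scene","side"):
    d=get_image(n)
    print(n,[(round(b["p"],2),np.round(b["xy"]),loc(dep(b["xy"],d),s).round(3)) for b in spotter.boxes_of("red_end",d)])
E
```

```text
763 [[-0.247, 0.031, 0.06], [-0.226, 0.039, 0.064], [-0.209, 0.048, 0.065]]
1266 [[-0.218, -0.077, 0.063], [-0.187, -0.071, 0.064], [-0.16, -0.066, 0.065]]
scene [(0.92, array([204., 255.]), array([[-0.247,  0.036,  0.046]])), (0.79, array([363., 255.]), array([[ 0.035, -0.179,  0.036]])), (0.71, array([253., 276.]), array([[-0.197, -0.079,  0.04 ]]))]
side [(0.62, array([341., 259.]), array([[-0.258,  0.051,  0.055]]))]
```

```bash
python3 -m creep '0 0 0 0 -0.02 1 30; 0 0 0 0 -0.02 1.9 30; 0 0 0 0 -0.02 2.2 30; 0 0 0 0 -0.02 2.2 30; 0 0 0 0.3 -0.02 2.2 30; 0 0 0 0.5 -0.02 2.2 30; 0 0 0 0.65 -0.02 2.2 30; 0 0 0 0.85 -0.02 2.2 30; 0 0 0 1.1 -0.02 2.2 30; 0 0 0 1.35 -0.02 2.2 30; 0 0 0 1.6 -0.02 2.2 30; 0 0 0 1.8 -0.02 2.2 30' && python3 -m creep '0 0 0 0.2 0 0 30; 0 0 0 0.4 0 0 30;0 0 0 0.6 0 0 30; 0 0 0 0.8 0 0 30; 0 0 0 0.8 0 0 30'
python3 - <<'E'
from fit import *
s=np.load("rack.npy")
plan(-.051,.041,.19,-90)
P,C=cloud(("scene","side","wrist"))
for p,c in zip(P,C):
    q=pointer(p,c,s);print(len(q),np.percentile(q,[5,50,95],axis=0).round(4).tolist() if len(q) else "")
    try:print(box3(p,s))
    except Exception as e:print(e)
E
```

```text
time_s: 11.75
position: [0.4772, -0.0841, 0.1902]
tool_rot: [[0.961, -0.277, -0.0], [-0.277, -0.961, -0.0], [-0.0, 0.0, -1.0]]
ft_force: [-3.4, 1.9, 2.2]
grip_width: 0.03
gripper_force: 1.8
time_s: 12.25
position: [0.5005, -0.0909, 0.1902]
tool_rot: [[0.961, -0.277, 0.002], [-0.277, -0.961, -0.001], [0.002, 0.0, -1.0]]
ft_force: [0.1, 0.4, 0.3]
grip_width: 0.0298
gripper_force: 0.0
t 12.25 rack now [[-0.0786  0.0416  0.1902]] shift u [0.92 0.02 0.01] turn z u -0.0013491885918810453 F [0.1 0.4 0.3]
110 [[0.0493, 0.0335, 0.0919], [0.0582, 0.0359, 0.1141], [0.0689, 0.0402, 0.1313]]
(array([-0.03631975,  0.04193575, -0.03713577]), np.float64(1.3949193595436071e-06), 738)
8 [[0.0488, 0.0358, 0.1037], [0.056, 0.0411, 0.1312], [0.0653, 0.0426, 0.1322]]
(array([-0.04002309,  0.0400284 ,  0.01339563]), np.float64(1.386728983376782e-06), 527)
0 
(array([-0.02077827,  0.04150558, -0.00092454]), np.float64(2.557551717217982e-07), 41624)
```

```bash
python3 -m creep '0 0 0 0.2 0.01 0 30; 0 0 0 0.4 0.02 0 30;0 0 0 0.6 0.02 0 30; 0 0 0 0.7 0.02 0 30; 0 0 0 0.77 0.02 0 30; 0 0 0 0.81 0.02 0 30' && python3 -m creep '0 0 0 0.03 0 0 30;0 0 0 0.06 0 0 30' && python3 -m creep '0 0 0 0.03 0 0 30;0 0 0 0.05 0 0 30'
```

```text
time_s: 13.0
position: [0.5228, -0.0979, 0.1902]
tool_rot: [[0.961, -0.277, -0.0], [-0.277, -0.961, 0.0], [-0.0, 0.0, -1.0]]
ft_force: [-3.4, 0.8, 1.6]
grip_width: 0.0297
gripper_force: 1.5
time_s: 13.2
position: [0.5245, -0.0983, 0.1902]
tool_rot: [[0.961, -0.277, -0.0], [-0.277, -0.961, 0.0], [-0.0, -0.0, -1.0]]
ft_force: [-2.2, 1.1, 0.3]
grip_width: 0.03
gripper_force: 1.2
time_s: 13.4
position: [0.526, -0.0988, 0.1902]
tool_rot: [[0.961, -0.277, 0.0], [-0.277, -0.961, 0.0], [-0.0, -0.0, -1.0]]
ft_force: [-2.3, 0.2, -0.4]
grip_width: 0.0298
gripper_force: 1.2
```

```bash
for i in 1; do python3 -m creep '0 0 0 0.03 0 0 30;0 0 0 0.04 0 0 30' | grep -E "pos|ft"; done; python3 -m creep '0 0 0 0.03 0 0 30;0 0 0 0.04 0 0 30' | grep -E "pos|ft"; python3 -m creep '0 0 0 0.03 0 0 30;0 0 0 0.04 0 0 30' | grep -E "pos|ft"
python3 - <<'E'
from fit import *
s=np.load("rack.npy");plan(-.051,.041,.19,-90)
P,C=cloud(["wrist"])
print(box3(P[0],s))
E
```

```text
position: [0.5272, -0.0991, 0.1902]
ft_force: [-2.0, 1.0, 0.6]
position: [0.5283, -0.0995, 0.1902]
ft_force: [-3.2, -0.4, -0.5]
position: [0.5295, -0.0998, 0.1902]
ft_force: [-2.1, 0.7, -0.3]
t 14.0 rack now [[-0.0483  0.0411  0.1902]] shift u [-0.09  0.    0.01] turn z u -0.0007690405344789042 F [-2.1  0.7 -0.3]
(array([ 0.00899993,  0.04138371, -0.02726278]), np.float64(2.8715886300686964e-07), 41238)
```

```bash
python3 -m creep '0 0 0 0.03 0 0 30;0 0 0 0.04 0 0 30' | grep -E "pos|ft"; python3 -m creep '0 0 0 0.03 0 0 30;0 0 0 0.04 0 0 30' | grep -E "pos|ft"
```

```text
position: [0.5302, -0.1, 0.1902]
ft_force: [-6.5, 0.4, 3.8]
position: [0.5307, -0.1001, 0.1902]
ft_force: [-11.9, 1.4, 7.1]
```

```bash
python3 -m creep '0 0 0 0.03 0 0 30;0 0 0 0.03 0 0 30' | grep -E "pos|ft"
```

```text
position: [0.531, -0.1002, 0.1902]
ft_force: [-15.3, 1.5, 9.4]
```

Contact with the back board is clear: the force rises to about 15 N while the tool hardly advances. I back off, lift clear and check.

```bash
python3 -m creep '0 0 0 -0.1 0 0 30; 0 0 0 -0.4 0 0 30; 0 0 0 -1 0 0 30; 0 0 0 -1.5 0 0 30; 0 0 0 -1.7 0 -1 30; 0 0 0 -1.7 0 -2.4 30; 0 0 0 -1.7 0 -3.8 30; 0 0 0 -1.7 0 -4.5 30; 0 0 0 -1.7 0 -4.5 30'|grep -E "pos|ft"
python3 - <<'E'
from fit import *
s=np.load("rack.npy");N=("scene","side","wrist")
P,C=cloud(N)
for n,p,c in zip(N,P,C):
    q=pointer(p,c,s);print(n,len(q),np.percentile(q,[5,50,95],axis=0).round(4).tolist() if len(q) else "")
    print(box(p,s),box3(p,s))
a=get_image("scene")["image"][140:300,220:400];b=get_image("wrist")["image"]
cv2.imwrite("pics/w3.png",np.hstack([cv2.resize(a,(380,338)),b[:338,80:480]]))
E
```

```text
position: [0.4836, -0.0865, 0.3282]
ft_force: [0.5, -0.1, 0.0]
scene 111 [[0.0486, 0.0334, 0.0918], [0.0587, 0.0358, 0.1138], [0.0685, 0.0397, 0.131]]
(((-10.00815200805664, 40.044193267822266), (59.979122161865234, 66.53901672363281), 1.0003303289413452), 423) (array([ 0.01052549,  0.04073838, -0.00944989]), np.float64(7.622485806936814e-07), 949)
side 8 [[0.048, 0.036, 0.1039], [0.0542, 0.0405, 0.1306], [0.066, 0.0436, 0.1335]]
(((-10.279537200927734, 40.82546615600586), (63.50636291503906, 58.92580795288086), 89.5423812866211), 417) (array([0.00980102, 0.03982365, 0.0051201 ]), np.float64(4.491898645988623e-07), 959)
wrist 0 
(((-7.942012786865234, 40.72907257080078), (62.84733581542969, 55.87546920776367), 89.8370590209961), 6059) (array([ 0.01152978,  0.04049303, -0.00851759]), np.float64(2.4194543895239483e-07), 10895)
```

View pics/w3.png

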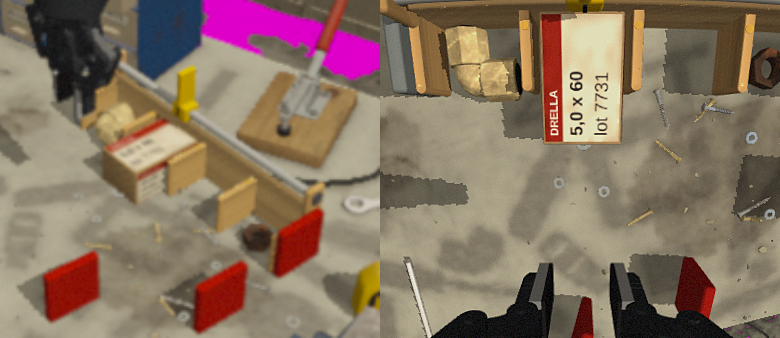

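The box sits square in the third gap from the red end, flush with the back board. The pointer stands above it, the elbow and nut are untouched, and the gripper is clear. I hand it in.

```bash
python3 -c "
from rig import job
print(job.close_job())"
```

```text
the job is handed in; nothing more can be done
None
```

The job is handed in: by the last camera check the pointer stood over the middle of the third gap from the red end (the right) and the box was square and home against its back board, but the hand-in gave no verdict.

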